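Join the charger module to the hallway dock and hold its dial for pairing

TASK

Add the loose charger module to the dock and start its pairing. First slide the module along the shelf until it stands square and flush against the control unit, with no gap and the two front faces in line; then turn the loose knob so that its bore matches the flat of the D-shaft on the control unit, push it fully home on the shaft, press it right down against the spring and finish while still holding it pressed down, without letting go. Leave the earbud case, key, door stop, coaster and swing arm where they are.

Things in the scene. Friction and masses are not known exactly. Their poses are not given: they have to be found in the camera images.
- shelf: black laminate dock shelf, 320 x 580 x 30 mm (x, y, z), fixed; origin at the centre of its underside on the table, so its top is 30 mm above the origin. All the other things stand on that top.
- control_unit: brushed-aluminium control unit, 60 x 90 x 36 mm (x, y, z), fixed on the shelf near its right end; origin at the centre of its underside, axes parallel to the shelf's. On the middle of its top: a black bezel (53 mm across, 2 mm thick) from which the D-shaft stands up, above the origin. Its left face (+y, 45 mm from the origin) has four brass contacts and takes the module.
- module: loose charger module, aluminium with a grey fabric top and a white ring, 60 x 80 x 36 mm (x, y, z), about 0.24 kg; origin at the centre of its underside. The brass contacts are on its right face (-y, 40 mm from the origin). When joined, its origin lies at x = 0, y = +85 mm, z = 0 in the control unit's frame, axes parallel.
- knob: loose aluminium knob, upright cylinder 36 mm across, 28 mm high, 60 g, black top, bore down, origin at the centre of its underside. An orange pointer on top runs from the middle towards +x. Bore 16 mm deep: first a round mouth 15 mm across and 3 mm deep, then a D 13 mm across with its flat on the +x side, 1.5 mm from the axis. Grip it 16 to 28 mm up; lower it is slimmer.
- shaft_tip (a point): centre of the top end of the brass D-shaft, 25 mm above the unit's top; x points out of the flat (an orange bezel mark lies on that side), z up. 12 mm across, flat 1 mm from the axis, top 2 mm chamfered; it does not turn. With the knob's +x along this x (within about 8 degrees) the knob goes on until its origin is 16 mm below this point; turned 35 degrees or more it stops only 3 to 5 mm on.
- spindle (a joint): how far the D-shaft is pressed down: 0 m up, 0.005 m at its stop. The spring takes about 4 N to start and 7 N at the stop, and pushes the shaft back up when let go. At the stop a seated knob still clears the bezel by 2 mm.
- earbud_case: white earbud case, rounded, 60 x 46 x 25 mm, loose; origin at the centre of its underside. Leave it alone.
- key: copper key lying flat, 65 mm long along its x (24 mm round bow at -x), 4 mm thick, loose; origin on its underside, 20 mm from the bow's centre. Leave it alone.
- door_stop: blue rubber door-stop wedge, 100 x 40 x 28 mm, high end at +x, loose; origin at the centre of its underside. Leave it alone.
- coaster: round speckled stone coaster, 90 mm across, 8 mm thick, loose; origin at the centre of its underside. Leave it alone.
- pad (a point): centre of the top of the round pad (74 mm across) at the end of the swing arm, a 26 mm wide aluminium bar 170 mm long that pivots on the right-hand side of the shelf and stays where it is put; its highest point is 39 mm above the table. Leave it alone.

How it is judged:
By the outcome, as a careful person would: the job done as asked, in the order asked, and still so for the second after the job is handed in, while the arm keeps its last pose, push and grip.
It also fails if it takes over 58 s, if anything falls off the work surface, if the arm or the gripper's body presses on something with over 40 N, if the wrist force passes 120 N, or if a joint passes its speed limit or range.

ROBOT

A 6-joint arm with a two-finger parallel gripper is mounted at the origin on the work surface. World frame = base frame: x ahead of the robot, y to its left, z up, the work surface at z = 0. Lengths are in m, angles in rad, forces in N, time in s.
With the tool pointing down it reaches from about 0.4 to 0.925 m from the base axis. Payload 12.5 kg.
Tool frame: the origin (TCP) lies at the very end of the fingers, on their centre line; the grasp point (between the pads) lies 19 mm behind it; z points along the fingers, y is the line along which they close (so a half turn about z gives the same grasp; the last joint's range is limited). The gripper opens to 95 mm and grips with 3 to 60 N. Pads are 20 mm wide; open, the fingers measure 119 mm over their backs; the gripper's body (75 mm by 180 mm) begins 59 mm behind the grasp point.
Start: joints at [1.033, 0.491, 1.559, -0, 1.092, -0.106], TCP at [0.262, 0.568, 0.215] pointing down, gripper open.
Joint ranges: [-3.1, 3.1], [-0.84, 2.19], [0.05, 2.79], [-1.13, 4.28], [0.06, 2.93], [-2.69, 2.69]. Speed limits (rad/s): [2.22, 2.22, 2.79, 3.14, 3.14, 3.14].

INTERFACE

Orientations are given as a rotation vector (axis times angle).
In Python, from cell import robot gives the robot as it stands.
- The arm moves only by the shell command python3 -m creep 'ROWS'. ROWS is a JSON object whose one key "deltas" holds a list of rows, each an object with "linear": the shift along the world's x, y, z in mm, a list of three; "yaw": the turn about the world's z in degrees; "fingers": the opening, from 0 (shut) to 1 (fully open). A call has 1 to 12 rows; each row is the pose to reach, as a shift and turn from the pose commanded when the call began; what a row does not reach only later rows make up. A row lasts 1/10 s, in which the tool goes at most 50 mm and 8.59 degrees, less where a joint would pass 70% of its speed; a pose out of reach is approached as far as the arm can. A call with a gripper value outside its range is refused whole. The fingers move at their own pace and stop on an object; the grip force is fixed at half the most. Time passes only in rows, so rows that repeat a pose let the fingers close. It gives the time, the measured TCP pose, the force, the opening and the grip force at its end, in the units of the state.
- robot.get_obs(): the state, without advancing time (a new reading comes with each control period).
- robot.snapshot(name): name is "scene" or "side" or "wrist"; returns (picture, depth): 400x640x3 uint8, blue, green, red; 400x640 float32, m along the optical axis (not along the pixel's ray), 0 where there is no reading.
- robot.calibration(name): a dict with "fovy" (degrees; the focal length in pixels is half the picture's height over the tangent of half this angle, whatever the lens; pixels are square), "cx", "cy" (the principal point, pixels), "k1" (the pictures are not rectified: a ray, as slopes to the right and down, at radius r is drawn at 1 + k1 r^2 times it, then the intrinsics apply), "world_from_camera" (4x4, takes a point from camera to world coordinates); the wrist camera has in their place "T_tool_cam" (4x4, takes a point from camera to tool coordinates, whose origin is the TCP and whose axes are the flange's). Camera axes: x right, y down, z forward; pixel columns grow to the right and rows downward; lengths in m; the calibration is good to about 2 mm. A picture is of the moment at which its call begins: read the wrist's pose just before it. calibration takes no time and is no camera call.
- robot.finish_job(): hands the job in; it is judged then, once.
The state is a dict: "t": time; "joint_pos": joint angles; "joint_vel": joint speeds; "tau": joint torques, N m; "ee_pos": TCP position; "eef_rot": TCP orientation; "force": force on the tool from outside, world axes, zero at the start; "wrist_torque": the same for the moment, N m; "grip_width": finger opening in m; "grasp_force": force on a finger pad.
Only numpy, scipy, OpenCV 4.12 (cv2) and the standard library are available. Lean on these libraries where they do the work, as an engineer would, in place of code of your own. Each camera call takes 0.05 s, during which the arm holds its last target. There are 200 camera calls.

## Working session

There is one attempt and no reset: what is moved stays moved. The work goes in short steps, Python scripts to look and compute and a shell command to move; the robot and the scene stay as the last step left them, time stands still between calls to the robot, and variables do not carry over. Pictures are saved under pics/ and viewed, at most 10 in all, crops included, and the job is handed in when it is done.

```bash
mkdir -p pics; ls; cat > h.py <<'E'
import numpy as np, cv2, json
from cell import robot
from scipy.spatial.transform import Rotation as R
def snap(name, fn=None):
    o=robot.get_obs(); im,d=robot.snapshot(name); c=robot.calibration(name)
    if 'world_from_camera' in c: T=np.array(c['world_from_camera'])
    else:
        W=np.eye(4); W[:3,:3]=R.from_rotvec(o['eef_rot']).as_matrix(); W[:3,3]=o['ee_pos']; T=W@np.array(c['T_tool_cam'])
    f=im.shape[0]/2/np.tan(np.radians(c['fovy'])/2)
    v=dict(im=im,d=d,T=T,f=f,cx=c['cx'],cy=c['cy'],k1=c['k1'])
    if fn: cv2.imwrite('pics/'+fn,im); np.savez('pics/'+fn[:-4]+'.npz',**v)
    return v
def load(fn):
    z=np.load('pics/'+fn+'.npz'); return {k:z[k] for k in z.files}
def slopes(v,uv):
    p=(np.atleast_2d(np.asarray(uv,float))-[v['cx'],v['cy']])/v['f']; q=p.copy()
    for _ in range(20): q=p/(1+v['k1']*(q**2).sum(1,keepdims=True))
    return q
def rays(v,uv):
    q=slopes(v,uv); d=np.c_[q,np.ones(len(q))]@v['T'][:3,:3].T
    return v['T'][:3,3],d
def onz(v,uv,z):
    o,d=rays(v,uv); return o+d*((z-o[2])/d[:,2])[:,None]
def proj(v,P):
    P=np.atleast_2d(P); c=(P-v['T'][:3,3])@v['T'][:3,:3]; q=c[:,:2]/c[:,2:]
    q=q*(1+v['k1']*(q**2).sum(1,keepdims=True)); return q*v['f']+[v['cx'],v['cy']]
def tri(views):  # [(v,uv),...]
    A=np.zeros((3,3));b=np.zeros(3)
    for v,uv in views:
        o,d=rays(v,uv); d=d[0]/np.linalg.norm(d[0]); M=np.eye(3)-np.outer(d,d); A+=M;b+=M@o
    return np.linalg.solve(A,b)
def pts(v,z=None):
    h,w=v['d'].shape; u,r=np.meshgrid(np.arange(w),np.arange(h)); q=slopes(v,np.c_[u.ravel(),r.ravel()])
    return ((np.c_[q,np.ones(len(q))]*v['d'].reshape(-1,1))@v['T'][:3,:3].T+v['T'][:3,3]).reshape(h,w,3)
E
python3 - <<'E'
from h import *
for n in ('scene','side','wrist'):
    v=snap(n,n+'0.png'); print(n,v['T'].round(3).tolist(),v['f'],v['k1'],v['cx'],v['cy'],(v['d']>0).mean())
print(robot.get_obs())
E
```

```text
pics
scene [[0.124, 0.722, -0.68, 1.16], [0.992, -0.085, 0.09, -0.142], [0.007, -0.686, -0.727, 0.694], [0.0, 0.0, 0.0, 1.0]] 382.6630250261658 0.024079956351869398 313.8270263435388 203.70841262760814 0.99607421875
side [[-0.997, -0.05, 0.063, 0.499], [-0.08, 0.634, -0.769, 0.757], [-0.001, -0.772, -0.636, 0.768], [0.0, 0.0, 0.0, 1.0]] 390.3776549968681 -0.041573465344090156 316.79908028597674 200.3914379744758 0.99618359375
wrist [[0.418, 0.876, 0.242, 0.193], [0.908, -0.403, -0.111, 0.598], [-0.0, 0.266, -0.964, 0.383], [0.0, 0.0, 0.0, 1.0]] 342.28064503709174 -0.013744003193191547 322.86911662127164 193.41382963158475 0.99591796875
{'t': 0.15, 'joint_pos': array([ 1.03343045e+00,  4.91397877e-01,  1.55930396e+00, -1.80360296e-06,
        1.09167815e+00, -1.05597569e-01]), 'joint_vel': array([-7.33804751e-05, -2.40961702e-03, -3.69147580e-03, -7.24558197e-04,
       -8.45709360e-04,  6.62888421e-04]), 'tau': array([ 1.79405415e-03, -6.12894130e+01, -2.58282495e+01,  6.93051238e-02,
        4.72864369e-02, -7.02796387e-05]), 'ee_pos': array([0.26143999, 0.56750624, 0.2142123 ]), 'eef_rot': array([-6.72909867e-01, -3.06842660e+00,  1.17409388e-03]), 'force': array([-0.58125437, -0.56013742,  0.08376416]), 'wrist_torque': array([-0.02064214,  0.02524501,  0.00653784]), 'grasp_force': 0.0, 'grip_width': 0.09510534315107859}
```

View pics/scene0.png

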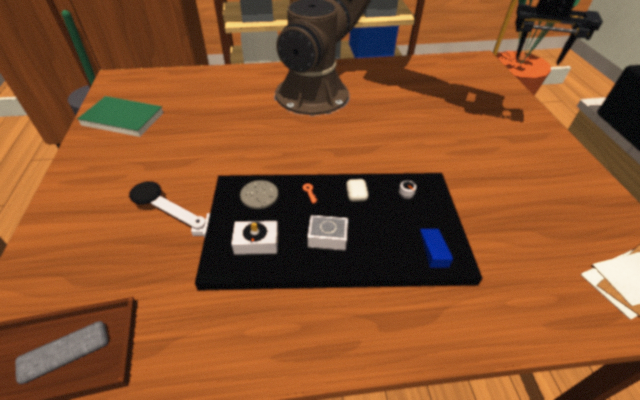

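View pics/side0.png

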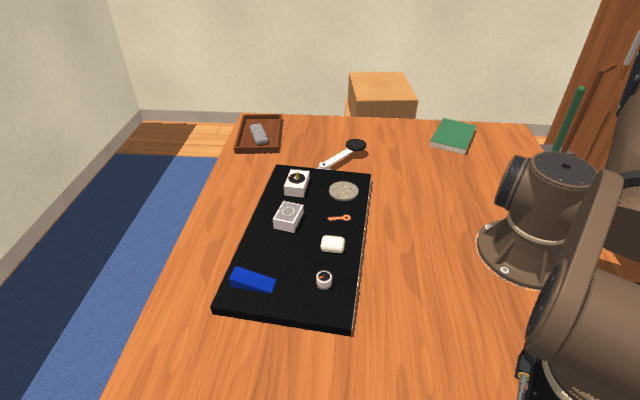

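The scene view shows the control unit at (255,237), module at (328,232) and knob at (407,188). The side view shows the same things at (297,181), (289,216) and (324,279). Next, coarse positions.

```bash
python3 - <<'E'
from h import *
s=load('scene0'); d=load('side0')
for n,a,b in [('shaft',(255,226),(297,175)),('module ring',(327,228),(289,211)),('knob',(407,186),(324,276)),('case',(357,187),(333,241)),('coaster',(259,193),(344,190)),('doorstop',(436,240),(252,277))]:
    P=tri([(s,a),(d,b)]); print(n,P.round(4),(proj(s,P)-a).round(1),(proj(d,P)-b).round(1))
for v in (s,d):
    g=cv2.cvtColor(v['im'],cv2.COLOR_BGR2GRAY); P=pts(v)
    m=((g<45)).astype(np.uint8); m[(P[...,2]<.015)|(P[...,2]>.1)]=0
    m=cv2.morphologyEx(m,cv2.MORPH_CLOSE,np.ones((31,31)))
    cs=max(cv2.findContours(m,0,2)[0],key=cv2.contourArea)
    print(cv2.minAreaRect(onz(v,cs[:,0],.03)[:,:2].astype(np.float32)))
    h=(P[...,2]>.05)&(P[...,2]<.11)&(P[...,0]>.4)&(P[...,0]<.8)&(abs(P[...,1])<.35)
    n,l,st,c=cv2.connectedComponentsWithStats(h.astype(np.uint8))
    for i in range(1,n):
        if st[i,4]>25: q=P[l==i]; print(st[i,4],c[i].round(),np.median(q,0).round(3),cv2.minAreaRect(q[:,:2].astype(np.float32)))
E
```

```text
shaft [ 0.6358 -0.1945  0.0788] [[0.4 0.6]] [[ 0.3 -0.4]]
module ring [ 0.6423 -0.0445  0.0619] [[-0.3 -0.3]] [[-0.3  0.2]]
knob [0.5303 0.1678 0.0541] [[0.2 0.2]] [[ 0.2 -0.2]]
case [0.5154 0.0486 0.0502] [[0.  0.1]] [[ 0. -0.]]
coaster [ 0.4927 -0.1875  0.0344] [[0.1 0.1]] [[ 0.1 -0.1]]
doorstop [0.6969 0.1823 0.0526] [[0.6 0.6]] [[ 0.6 -0.4]]
((0.6026084423065186, -0.020158708095550537), (0.5745024681091309, 0.3259274959564209), 84.35465240478516)
276 [357. 187.] [0.52  0.047 0.054] ((0.5167812705039978, 0.04703322425484657), (0.04152875021100044, 0.058153171092271805), 86.664306640625)
158 [407. 186.] [0.534 0.166 0.057] ((0.532280683517456, 0.1684444099664688), (0.03698338568210602, 0.03453993797302246), 79.63676452636719)
971 [327. 229.] [ 0.651 -0.045  0.066] ((0.644055962562561, -0.04366905987262726), (0.07980480790138245, 0.061796192079782486), 77.39834594726562)
1150 [254. 234.] [ 0.647 -0.197  0.066] ((0.6385341882705688, -0.1984044909477234), (0.08976186811923981, 0.06335122883319855), 84.24130249023438)
296 [440. 254.] [0.733 0.177 0.055] ((0.7263138294219971, 0.17725735
[... 206 characters left out ...]
 -0.184  0.065] ((0.6402503848075867, -0.19476449489593506), (0.09511489421129227, 0.060088224709033966), 84.64753723144531)
530 [288. 214.] [ 0.644 -0.031  0.065] ((0.6442707777023315, -0.03957757353782654), (0.0850987508893013, 0.06110627204179764), 76.94942474365234)
227 [332. 242.] [0.518 0.054 0.053] ((0.5179551839828491, 0.05253555625677109), (0.044103268533945084, 0.05387169495224953), 87.19120788574219)
208 [238. 275.] [0.731 0.183 0.054] ((0.7290512919425964, 0.18068213760852814), (0.04161319509148598, 0.03740965947508812), 84.29168701171875)
169 [324. 277.] [0.532 0.175 0.056] ((0.5317763090133667, 0.17216891050338745), (0.0360616073012352, 0.033943988382816315), 53.46990203857422)
```

```bash
python3 -m creep '{"deltas":[{"linear":[25,-35,0],"yaw":-8,"fingers":1},{"linear":[50,-75,0],"yaw":-16,"fingers":1},{"linear":[75,-115,0],"yaw":-24,"fingers":1},{"linear":[105,-155,0],"yaw":-32,"fingers":1},{"linear":[130,-195,0],"yaw":-40,"fingers":1},{"linear":[160,-240,0],"yaw":-48,"fingers":1},{"linear":[190,-280,0],"yaw":-56,"fingers":1},{"linear":[215,-320,0],"yaw":-64,"fingers":1},{"linear":[245,-360,0],"yaw":-71,"fingers":1},{"linear":[270,-398,0],"yaw":-71,"fingers":1},{"linear":[270,-398,0],"yaw":-71,"fingers":1}]}'
python3 - <<'E'
from h import *
v=snap('wrist','wk1.png'); o=robot.get_obs(); print(o['t'],o['ee_pos'],o['joint_pos'].round(3),o['force'])
E
```

```text
t: 1.25
ee_pos: [0.534, 0.1656, 0.2143]
eef_rot: [2.334, 2.101, -0.0]
force: [-0.7, 0.7, 0.2]
grip_width: 0.0953
grasp_force: 0.0
1.3 [0.53258117 0.16746613 0.21421917] [ 0.186  0.397  1.725 -0.     1.021  0.29 ] [-0.16491324  0.16418245  0.59279838]
```

View pics/wk1.png

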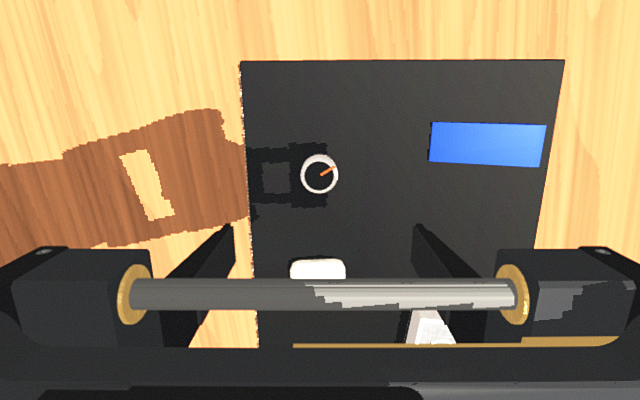

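The wrist view shows the knob's top at (320,174), its orange pointer running to about (334,167), and the case at (318,270). I'll move on over the unit.

```bash
python3 -m creep '{"deltas":[{"linear":[15,-45,0],"yaw":0,"fingers":1},{"linear":[30,-90,0],"yaw":0,"fingers":1},{"linear":[45,-135,0],"yaw":0,"fingers":1},{"linear":[60,-180,0],"yaw":0,"fingers":1},{"linear":[75,-225,0],"yaw":0,"fingers":1},{"linear":[90,-270,0],"yaw":0,"fingers":1},{"linear":[105,-315,0],"yaw":0,"fingers":1},{"linear":[110,-360,0],"yaw":0,"fingers":1},{"linear":[110,-375,0],"yaw":0,"fingers":1},{"linear":[110,-375,0],"yaw":0,"fingers":1}]}'
python3 - <<'E'
from h import *
v=snap('wrist','wu1.png'); o=robot.get_obs(); print(o['t'],o['ee_pos'],o['joint_pos'].round(3),o['force'])
E
python3 -m creep '{"deltas":[{"linear":[0,45,0],"yaw":0,"fingers":1},{"linear":[0,85,0],"yaw":0,"fingers":1},{"linear":[0,85,0],"yaw":0,"fingers":1},{"linear":[0,85,0],"yaw":0,"fingers":1}]}'
python3 - <<'E'
from h import *
v=snap('wrist','wu2.png'); o=robot.get_obs(); print(o['t'],o['ee_pos'],o['joint_pos'].round(3),o['force'])
E
python3 -c "
import cv2,numpy as np
a=cv2.imread('pics/wu1.png')[:300];b=cv2.imread('pics/wu2.png')[:300]
cv2.imwrite('pics/wu12.png',np.vstack([a,b]))"
```

```text
t: 2.3
ee_pos: [0.6413, -0.2059, 0.214]
eef_rot: [-2.331, -2.105, 0.001]
force: [-0.4, 1.1, 0.2]
grip_width: 0.0951
grasp_force: 0.0
2.35 [ 0.64128471 -0.20442923  0.21426617] [-0.407  0.562  1.43   0.     1.151 -0.306] [ 0.27455773  1.11934426 -0.31340937]
t: 2.75
ee_pos: [0.6414, -0.1174, 0.2152]
eef_rot: [2.326, 2.112, 0.0]
force: [-0.5, 0.2, 0.5]
grip_width: 0.095
grasp_force: 0.0
2.8 [ 0.64148918 -0.11861013  0.21503095] [-0.284  0.53   1.487 -0.     1.125 -0.186] [ 0.03887417 -0.65890291 -0.08268906]
```

View pics/wu12.png

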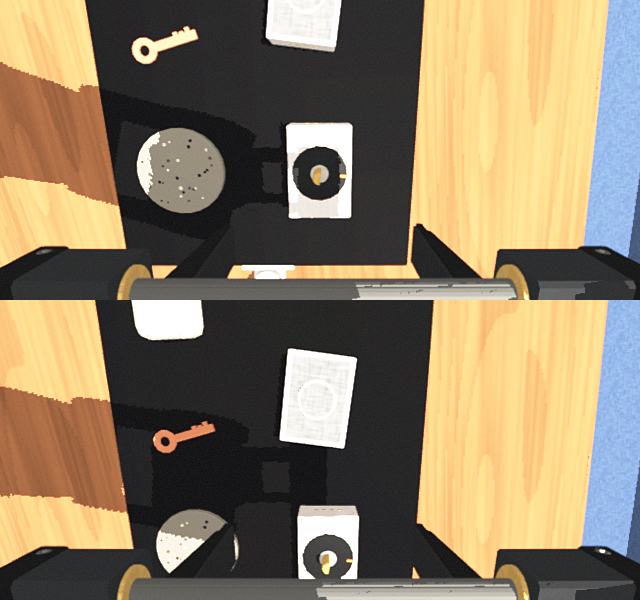

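Upper half: unit outline (286,123)-(352,218), shaft end about (319,175), orange mark (343,176), so the flat faces roughly +x. Lower half: module (280,350)-(357,447) with its ring at (317,398), rows offset by 300.

```bash
python3 - <<'E'
from h import *
def ang(r):
    b=cv2.boxPoints(r); e=[b[1]-b[0],b[2]-b[1]]; e=max(e,key=np.linalg.norm); e=e if e[1]>0 else -e
    return np.degrees(np.arctan2(e[1],e[0]))-90, sorted([float(x) for x in r[1]])
def toprect(v,box,z,zr):
    P=pts(v); m=((abs(P[...,2]-z)<zr)).astype(np.uint8)
    M=np.zeros_like(m); x0,y0,x1,y1=box; M[y0:y1,x0:x1]=m[y0:y1,x0:x1]
    c=max(cv2.findContours(M,0,1)[0],key=cv2.contourArea)[:,0].astype(np.float32)
    zz=np.median(P[...,2][M>0]); h=cv2.convexHull(onz(v,c,z)[:,:2].astype(np.float32)); r=cv2.minAreaRect(h); return r[0],ang(r),zz
a=load('wu1');b=load('wu2');k=load('wk1')
print('unit',toprect(a,(260,100,380,240),.066,.006))
print('unit2',toprect(b,(280,190,380,282),.066,.006))
print('mod',toprect(b,(260,30,380,160),.066,.006))
def orange(v,box):
    x0,y0,x1,y1=box; hsv=cv2.cvtColor(v['im'],cv2.COLOR_BGR2HSV)[y0:y1,x0:x1]
    m=((hsv[...,0]>5)&(hsv[...,0]<25)&(hsv[...,1]>110)&(hsv[...,2]>110)).astype(np.uint8)
    n,l,s,c=cv2.connectedComponentsWithStats(m); 
    return [(s[i,4],(c[i]+[x0,y0]).round(1),l==i,(x0,y0)) for i in range(1,n) if s[i,4]>3]
for v,box in ((a,(295,145,350,205)),(b,(300,230,355,282)),(k,(300,155,340,195))):
    for s,c,m,o in orange(v,box): print(s,c)
# bezel: dark blob
for v,box,n in ((a,(288,140,350,205),'a'),):
    x0,y0,x1,y1=box; g=cv2.cvtColor(v['im'],cv2.COLOR_BGR2GRAY)[y0:y1,x0:x1]
    m=(g<90).astype(np.uint8); c=max(cv2.findContours(m,0,1)[0],key=cv2.contourArea)[:,0]+[x0,y0]
    r=cv2.minEnclosingCircle(onz(v,c,.068)[:,:2].astype(np.float32)); print('bezel',r)
# knob top: by depth
P=pts(k); m=np.zeros(P.shape[:2],np.uint8); m[150:200,295:345]=(P[150:200,295:345,2]>.05)
c=max(cv2.findContours(m,0,1)[0],key=cv2.contourArea)[:,0].astype(np.float32)
print('knob depth',np.median(P[...,2][m>0]),cv2.minEnclosingCircle(onz(k,c,.058)[:,:2].astype(np.float32)))
s,cc,mm,o=max(orange(k,(300,155,340,195)),key=lambda t:t[0]); ys,xs=np.nonzero(mm)
q=onz(k,np.c_[xs+o[0],ys+o[1]],.058)[:,:2].astype(np.float32); l=cv2.fitLine(q,2,0,.001,.001).ravel(); print('pointer',l,np.degrees(np.arctan2(l[1],l[0])),q.mean(0))
np.set_printoptions(linewidth=200)
big=np.hstack([cv2.resize(a['im'][140:205,285:355],None,fx=5.5,fy=5.5,interpolation=2),cv2.resize(k['im'][145:210,285:355],None,fx=5.5,fy=5.5,interpolation=2)]); cv2.imwrite('pics/big.png',big)
E
```

```text
unit ((0.6380171775817871, -0.19864168763160706), (np.float32(-5.6243057), [0.05960051342844963, 0.08886111527681351]), np.float64(0.06582896040836936))
unit2 ((0.6391177773475647, -0.18724298477172852), (np.float32(-5.5126877), [0.05963854119181633, 0.06999596208333969]), np.float64(0.06607932027111316))
mod ((0.6426130533218384, -0.04362211748957634), (np.float32(-12.764114), [0.05966288223862648, 0.07966503500938416]), np.float64(0.06578171635089336))
109 [316.6 176.1]
14 [341.6 175.7]
83 [325.1 261.8]
15 [348.5 260.1]
56 [326.5 170.8]
bezel ((0.638373851776123, -0.1986418217420578), 0.025668658316135406)
knob depth 0.05738242443458852 ((0.5299564599990845, 0.16895435750484467), 0.018487991765141487)
pointer [0.8971301  0.44176644 0.53847504 0.1720667 ] 26.216642 [0.538475  0.1720667]
```

View pics/big.png

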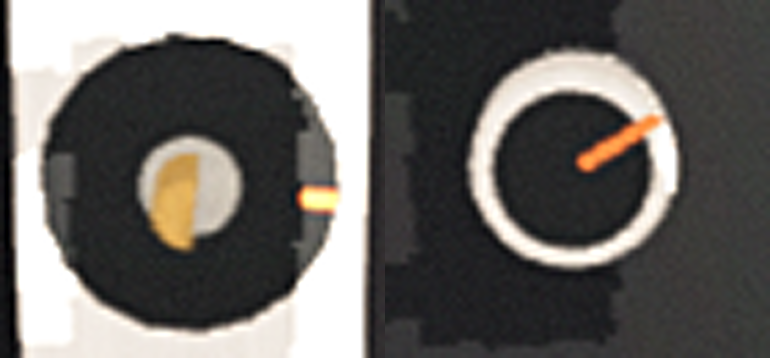

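```bash
python3 - <<'E'
from h import *
a=load('wu1');b=load('wu2')
m=onz(a,(341.6,175.7),.068)[0];print('mark a',m,np.degrees(np.arctan2(m[1]+.1986,m[0]-.6382)))
m=onz(b,(348.5,260.1),.068)[0];print('mark b',m,np.degrees(np.arctan2(m[1]+.1986,m[0]-.6382)))
print('tip tri',tri([(a,(316.6,176.1)),(b,(325.1,261.8))]), 'markz',tri([(a,(341.6,175.7)),(b,(348.5,260.1))]))
# full tip ellipse incl. flat edge (crop px /5.5)
e=onz(a,np.array([[199,153],[190,250]])/5.5+[285,140],.091);print('flat edge',e,np.degrees(np.arctan2(*(e[0]-e[1])[[1,0]]))-90)
print('key tip',onz(b,(214,128),.034))
E
python3 -m creep '{"deltas":[{"linear":[0,40,0],"yaw":-4,"fingers":1},{"linear":[1,75,-40],"yaw":-7,"fingers":1},{"linear":[1,75,-80],"yaw":-7,"fingers":1},{"linear":[1,75,-120],"yaw":-7,"fingers":1},{"linear":[1,75,-150],"yaw":-7,"fingers":1},{"linear":[1,75,-168],"yaw":-7,"fingers":1},{"linear":[1,75,-176],"yaw":-7,"fingers":1},{"linear":[1,75,-178],"yaw":-7,"fingers":1},{"linear":[1,75,-178],"yaw":-7,"fingers":1}]}'
```

```text
mark a [ 0.65923906 -0.20331392  0.068     ] -12.62887711807477
mark b [ 0.65949302 -0.20291087  0.068     ] -11.44508816971141
tip tri [ 0.63589879 -0.20041285  0.07219011] markz [ 0.65941532 -0.20364021  0.06654658]
flat edge [[ 0.64144986 -0.18939422  0.091     ]
 [ 0.6384058  -0.20494628  0.091     ]] -11.07471137023245
key tip [[ 0.53648745 -0.06112251  0.034     ]]
t: 3.7
ee_pos: [0.6429, -0.0456, 0.0373]
eef_rot: [2.454, 1.96, 0.001]
force: [0.1, 0.3, -0.3]
grip_width: 0.0947
grasp_force: 0.0
```

```bash
python3 -m creep '{"deltas":[{"linear":[0,1,0],"yaw":0,"fingers":0.5},{"linear":[0,1,0],"yaw":0,"fingers":0.5},{"linear":[0,1,0],"yaw":0,"fingers":0.5},{"linear":[0,1,0],"yaw":0,"fingers":0.5},{"linear":[0,1,0],"yaw":0,"fingers":0.5},{"linear":[0,1,0],"yaw":0,"fingers":0.5}]}'
python3 - <<'E'
from h import *
a=load('wu1');b=load('wu2')
for v in (a,b): print(proj(v,[[.638,-.1986,.091],[.638,-.1986,.068]]).round(1))
E
```

```text
t: 4.3
ee_pos: [0.6426, -0.0444, 0.0368]
eef_rot: [2.454, 1.961, 0.0]
force: [-1.1, -0.2, 2.6]
grip_width: 0.0598
grasp_force: 30.0
[[318.3 178.5]
 [318.7 173. ]]
[[327.3 269. ]
 [327.  258.1]]
```

```bash
python3 -m creep '{"deltas":[{"linear":[0,-8,0],"yaw":1,"fingers":0.5},{"linear":[1,-18,0],"yaw":2,"fingers":0.5},{"linear":[1.5,-28,0],"yaw":3,"fingers":0.5},{"linear":[2,-38,0],"yaw":4,"fingers":0.5},{"linear":[3,-48,0],"yaw":5.5,"fingers":0.5},{"linear":[3.5,-57,0],"yaw":7.1,"fingers":0.5},{"linear":[4,-63,0],"yaw":7.1,"fingers":0.5},{"linear":[4,-65,0],"yaw":7.1,"fingers":0.5},{"linear":[4,-65,0],"yaw":7.1,"fingers":0.5}]}'
python3 - <<'E'
from h import *
v=snap('side','s2.png'); w=snap('scene','c2.png'); o=robot.get_obs(); print(o['force'],o['ee_pos'])
cv2.imwrite('pics/s2b.png',np.hstack([cv2.resize(v['im'][140:240,250:350],None,fx=4,fy=4,interpolation=2),cv2.resize(w['im'][190:290,225:325],None,fx=4,fy=4,interpolation=2)]))
E
```

```text
t: 5.2
ee_pos: [0.6467, -0.11, 0.0369]
eef_rot: [2.328, 2.108, -0.0]
force: [-0.6, -3.4, 4.3]
grip_width: 0.0601
grasp_force: 30.0
[-0.37335536 -3.36122282  3.30434851] [ 0.64669139 -0.10982823  0.03681048]
```

View pics/s2b.png

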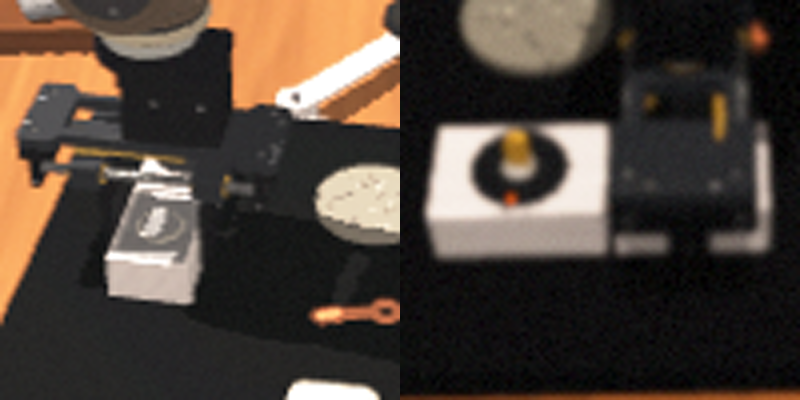

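Right crop (scene camera): the module is next to the unit, with a gap of a few mm (x about 610) and the front faces nearly in line. Now I'll push it home gently.

```bash
python3 -m creep '{"deltas":[{"linear":[0,-1,0],"yaw":0,"fingers":0.5},{"linear":[0,-2,0],"yaw":0,"fingers":0.5},{"linear":[-0.3,-3,0],"yaw":0,"fingers":0.5},{"linear":[-0.4,-4,0],"yaw":0,"fingers":0.5},{"linear":[-0.4,-4,0],"yaw":0,"fingers":0.5}]}'
```

```text
t: 5.8
ee_pos: [0.6463, -0.1127, 0.0368]
eef_rot: [-2.328, -2.11, -0.001]
force: [0.1, 4.4, 5.9]
grip_width: 0.06
grasp_force: 30.0
```

```bash
python3 -m creep '{"deltas":[{"linear":[0,-1,0],"yaw":0,"fingers":0.5},{"linear":[-0.2,-2,0],"yaw":0,"fingers":0.5},{"linear":[-0.2,-2,0],"yaw":0,"fingers":0.5}]}'
```

```text
t: 6.1
ee_pos: [0.6461, -0.1147, 0.0368]
eef_rot: [-2.328, -2.11, -0.001]
force: [0.6, 5.1, 5.0]
grip_width: 0.0601
grasp_force: 30.0
```

```bash
python3 -m creep '{"deltas":[{"linear":[0,-1,0],"yaw":0,"fingers":0.5},{"linear":[-0.2,-2,0],"yaw":0,"fingers":0.5},{"linear":[-0.2,-2,0],"yaw":0,"fingers":0.5}]}'
```

```text
t: 6.4
ee_pos: [0.646, -0.1152, 0.0368]
eef_rot: [-2.327, -2.109, -0.003]
force: [2.7, 13.6, 5.9]
grip_width: 0.06
grasp_force: 30.0
```

```bash
python3 -m creep '{"deltas":[{"linear":[0,-1,0],"yaw":0,"fingers":0.5},{"linear":[0,-1,0],"yaw":0,"fingers":0.5},{"linear":[0,-1,0],"yaw":0,"fingers":0.5}]}'
python3 -m creep '{"deltas":[{"linear":[0,0,0],"yaw":0,"fingers":1},{"linear":[0,0,0],"yaw":0,"fingers":1},{"linear":[0,0,0],"yaw":0,"fingers":1},{"linear":[0,0,30],"yaw":0,"fingers":1},{"linear":[0,0,70],"yaw":0,"fingers":1},{"linear":[0,-40,110],"yaw":0,"fingers":1},{"linear":[0,-70,150],"yaw":0,"fingers":1},{"linear":[0,-70,160],"yaw":0,"fingers":1},{"linear":[0,-70,160],"yaw":0,"fingers":1},{"linear":[0,-70,160],"yaw":0,"fingers":1}]}'
python3 - <<'E'
from h import *
o=robot.get_obs();print(o['ee_pos'],o['t']);v=snap('wrist','wu3.png')
cv2.imwrite('pics/wu3b.png',cv2.resize(v['im'][10:270,220:420],None,fx=3.9,fy=2.3,interpolation=2) if 0 else cv2.resize(v['im'][10:270,190:450],None,fx=2.3,fy=2.3,interpolation=2))
E
```

```text
t: 6.7
ee_pos: [0.646, -0.1153, 0.0368]
eef_rot: [-2.326, -2.109, -0.003]
force: [2.1, 19.9, 6.9]
grip_width: 0.0599
grasp_force: 30.0
t: 7.7
ee_pos: [0.6452, -0.1882, 0.1957]
eef_rot: [-2.328, -2.108, 0.001]
force: [-0.1, -0.0, -1.2]
grip_width: 0.0955
grasp_force: 0.0
[ 0.64523471 -0.18817822  0.19568409] 7.7
```

View pics/wu3b.png

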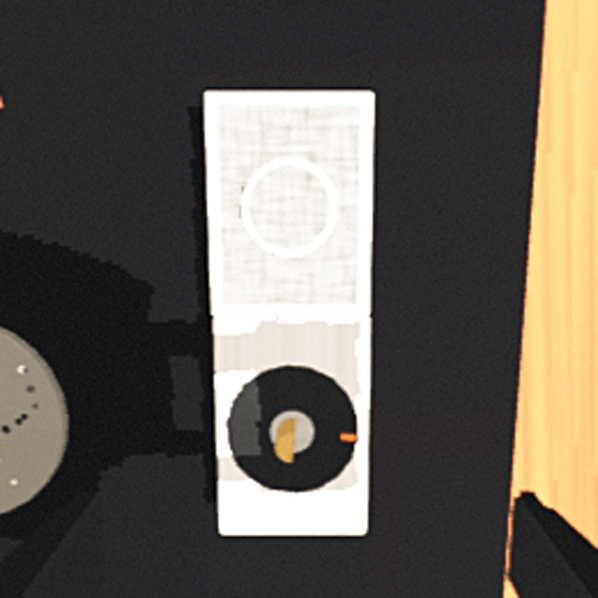

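The module is flush with the unit, with the seam at crop row 316. Next I'll measure how well the faces line up, and the shaft.

```bash
cat > al.py <<'E'
from h import *
import sys
v=load(sys.argv[1]); g=cv2.cvtColor(v['im'],cv2.COLOR_BGR2GRAY).astype(float); P=pts(v)
u=np.array([.6380,-.1986]);th=np.radians(-5.6);ex=np.array([np.cos(th),np.sin(th)]);ey=np.array([-np.sin(th),np.cos(th)])
def edges(b0,b1):
    L=[];Rr=[]
    for yy in np.arange(b0,b1,.002):
        xs=np.arange(-.045,.045,.00025); q=u+xs[:,None]*ex+yy*ey; px=proj(v,np.c_[q,np.full(len(q),.066)]).astype(np.float32)
        s=cv2.GaussianBlur(cv2.remap(g.astype(np.float32),px[:,:1].copy(),px[:,1:].copy(),1),(1,9),0).ravel(); d=np.gradient(s)
        i=d[:100].argmax(); j=260+d[260:].argmin(); L.append((yy,xs[i]));Rr.append((yy,xs[j]))
    out=[]
    for E in (L,Rr):
        E=np.array(E); k=abs(E[:,1]-np.median(E[:,1]))<.002; out.append(np.polyfit(E[k,0],E[k,1],1))
    return out
U=edges(-.035,.04);M=edges(.05,.12)
for n,a,b in zip('LR',U,M): print(n,'at seam mm',np.polyval(a,.045)*1e3,np.polyval(b,.045)*1e3,'slopes deg',np.degrees(a[0]),np.degrees(b[0]), 'mid', np.polyval(a,0)*1e3,np.polyval(b,.085)*1e3)
# far end of module
ys=np.arange(.10,.14,.00025)
E=[]
for x in np.arange(-.022,.023,.004):
    q=u+x*ex+ys[:,None]*ey; px=proj(v,np.c_[q,np.full(len(q),.066)]).astype(np.float32)
    s=cv2.GaussianBlur(cv2.remap(g.astype(np.float32),px[:,:1].copy(),px[:,1:].copy(),1),(1,9),0).ravel(); E.append((x,ys[np.gradient(s).argmin()]))
E=np.array(E);print('far end',np.median(E[:,1])*1e3,'tilt deg',np.degrees(np.polyfit(E[:,0],E[:,1],1)[0]))
E
python3 al.py wu3; python3 al.py wu1 2>/dev/null|head -2
python3 - <<'E'
from h import *
v=load('wu3');m=onz(v,(190+349/2.3,10+437/2.3),.068)[0];b=onz(v,(190+292.5/2.3,10+428/2.3),.068)[0];print(b,m,np.degrees(np.arctan2(*(m-b)[[1,0]])))
e=onz(v,np.array([[296,416],[291,463]])/2.3+[190,10],.091);print(e,np.degrees(np.arctan2(*(e[0]-e[1])[[1,0]]))-90)
print(proj(v,[[.638,-.1986,.091],[.638,-.1986,.068]]).round(1), [190+292/2.3,10+432/2.3])
E
```

```text
L at seam mm -29.687028121238637 -30.381932773109234 slopes deg 0.127738429541419 -0.01604923795884768 mid -29.78735364919574 -30.39313725490195
R at seam mm 30.774865959076568 30.430777310924444 slopes deg -0.16848933957916318 -0.06620310658024282 mid 30.90719717693409 30.38455882352949
far end 124.75000000000003 tilt deg 9.973925399116926e-14
L at seam mm -29.89066090381878 -36.04846938775504 slopes deg -0.03839989599711024 1.315464325555447 mid -29.860501696027995 -35.130102040816276
R at seam mm 30.787148484516987 31.542132587859477 slopes deg -0.09952626105373233 -0.4919565732952376 mid 30.865316227158402 31.198682108626244
[ 0.63908054 -0.19798104  0.068     ] [ 0.6608254  -0.20381651  0.068     ] -15.022011361393046
[[ 0.64184747 -0.1871885   0.091     ]
 [ 0.63822019 -0.2047375   0.091     ]] -11.678242672872742
[[315.5 204.4]
 [316.1 196.9]] [316.95652173913044, 197.82608695652175]
```

```bash
python3 -m creep '{"deltas":[{"linear":[-13,40,0],"yaw":3,"fingers":1},{"linear":[-27,83,0],"yaw":6,"fingers":1},{"linear":[-41,126,0],"yaw":9,"fingers":1},{"linear":[-55,170,0],"yaw":12,"fingers":1},{"linear":[-69,213,0],"yaw":15,"fingers":1},{"linear":[-83,256,-10],"yaw":18,"fingers":1},{"linear":[-96,299,-25],"yaw":21,"fingers":1},{"linear":[-108,335,-45],"yaw":24,"fingers":1},{"linear":[-115,356,-60],"yaw":26,"fingers":1},{"linear":[-115,356,-76],"yaw":26,"fingers":1},{"linear":[-115,356,-76],"yaw":26,"fingers":1},{"linear":[-115,356,-76],"yaw":26,"fingers":1}]}'
python3 - <<'E'
from h import *
o=robot.get_obs();v=snap('wrist','wk2.png'); print(o['ee_pos'],o['eef_rot'],o['t'])
print('expect',proj(v,[.530,.169,.058]))
cv2.imwrite('pics/wk2b.png',cv2.resize(v['im'][120:300,220:420],None,fx=3,fy=3,interpolation=2))
hsv=cv2.cvtColor(v['im'],cv2.COLOR_BGR2HSV); m=((hsv[...,0]>3)&(hsv[...,0]<20)&(hsv[...,1]>120)&(hsv[...,2]>100)).astype(np.uint8); m[:, :260]=0;m[:,380:]=0;m[290:]=0;m[:150]=0
n,l,s,c=cv2.connectedComponentsWithStats(m); i=1+s[1:,4].argmax(); ys,xs=np.nonzero(l==i); q=onz(v,np.c_[xs,ys],.058)[:,:2].astype(np.float32); L=cv2.fitLine(q,2,0,.001,.001).ravel(); print(s[i],c[i],'pointer deg',np.degrees(np.arctan2(L[1],L[0])),q.mean(0))
k=load('wk1'); print('tri pointer',tri([(k,(326.5,170.8)),(v,c[i])]))
g=hsv[...,2]; D=(g>150)
P=pts(v); m=np.zeros(P.shape[:2],np.uint8); m[150:290,260:380]=(abs(P[150:290,260:380,2]-.0575)<.006)
cc=max(cv2.findContours(m,0,1)[0],key=cv2.contourArea)[:,0].astype(np.float32); print(np.median(P[...,2][m>0]),cv2.minEnclosingCircle(onz(v,cc,.058)[:,:2].astype(np.float32)),cv2.minAreaRect(onz(v,cc,.058)[:,:2].astype(np.float32)))
E
```

```text
t: 8.95
ee_pos: [0.5303, 0.1678, 0.12]
eef_rot: [-1.793, -2.578, 0.002]
force: [0.2, 0.8, 0.6]
grip_width: 0.0949
grasp_force: 0.0
[0.53027336 0.16780851 0.1200094 ] [-1.79263221e+00 -2.57841323e+00  2.06665918e-03] 8.95
expect [[323.66581524 205.73771614]]
[326 203  24   6  98] [337.04081633 205.70408163] pointer deg 26.013657 [0.5388644 0.1723288]
tri pointer [0.5385657  0.17252691 0.05944556]
0.05738488373382403 ((0.5296093821525574, 0.1689385324716568), 0.018237927928566933) ((0.5294937491416931, 0.16902340948581696), (0.0354611910879612, 0.03558385744690895), 20.44438362121582)
```

View pics/wk2b.png

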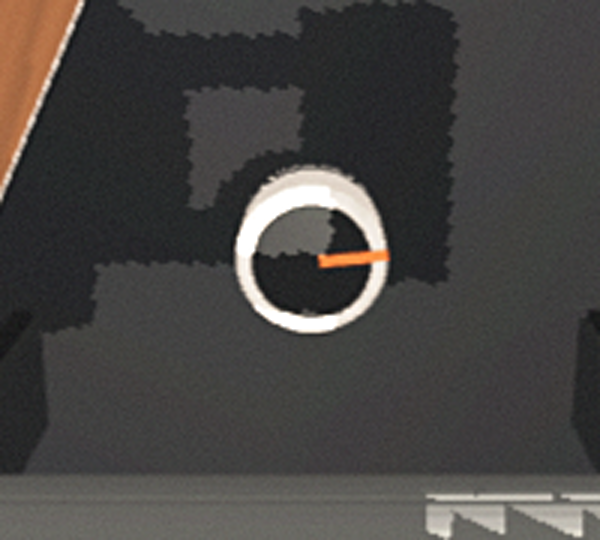

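The knob is centred at crop (312,258), with the pointer at 26° and its top at about 0.058 m. I'll go down and grip it.

```bash
python3 -m creep '{"deltas":[{"linear":[-0.7,1.2,-35],"yaw":0,"fingers":1},{"linear":[-0.7,1.2,-65],"yaw":0,"fingers":1},{"linear":[-0.7,1.2,-80],"yaw":0,"fingers":1},{"linear":[-0.7,1.2,-84],"yaw":0,"fingers":1},{"linear":[-0.7,1.2,-84],"yaw":0,"fingers":0.25},{"linear":[-0.7,1.2,-84],"yaw":0,"fingers":0.25},{"linear":[-0.7,1.2,-84],"yaw":0,"fingers":0.25},{"linear":[-0.7,1.2,-84],"yaw":0,"fingers":0.25},{"linear":[-0.7,1.2,-84],"yaw":0,"fingers":0.25},{"linear":[-0.7,1.2,-84],"yaw":0,"fingers":0.25},{"linear":[-0.7,1.2,-84],"yaw":0,"fingers":0.25},{"linear":[-0.7,1.2,-84],"yaw":0,"fingers":0.25}]}'
```

```text
t: 10.2
ee_pos: [0.53, 0.1689, 0.0367]
eef_rot: [1.794, 2.579, 0.0]
force: [0.0, -0.9, -1.3]
grip_width: 0.0368
grasp_force: 0.0
```

```bash
python3 -m creep '{"deltas":[{"linear":[0,0,0],"yaw":0,"fingers":0.25},{"linear":[0,0,0],"yaw":0,"fingers":0.25},{"linear":[0,0,0],"yaw":0,"fingers":0.25}]}'
```

```text
t: 10.5
ee_pos: [0.53, 0.1689, 0.0366]
eef_rot: [1.794, 2.579, 0.0]
force: [-0.2, 0.6, 1.1]
grip_width: 0.035
grasp_force: 30.0
```

```bash
python3 -m creep '{"deltas":[{"linear":[0,0,25],"yaw":0,"fingers":0.25},{"linear":[0,0,65],"yaw":0,"fingers":0.25},{"linear":[5,-17,100],"yaw":-3,"fingers":0.25},{"linear":[16,-55,100],"yaw":-7,"fingers":0.25},{"linear":[29,-98,100],"yaw":-12,"fingers":0.25},{"linear":[42,-143,100],"yaw":-17,"fingers":0.25},{"linear":[55,-188,100],"yaw":-22,"fingers":0.25},{"linear":[69,-233,100],"yaw":-27,"fingers":0.25},{"linear":[82,-278,100],"yaw":-31,"fingers":0.25},{"linear":[95,-323,100],"yaw":-35,"fingers":0.25},{"linear":[105,-355,100],"yaw":-38,"fingers":0.25},{"linear":[108,-366,100],"yaw":-38,"fingers":0.25}]}'
python3 -m creep '{"deltas":[{"linear":[0,0,0],"yaw":0,"fingers":0.25},{"linear":[0,0,0],"yaw":0,"fingers":0.25}]}'
python3 - <<'E'
from h import *
o=robot.get_obs();v=snap('wrist','wf1.png'); print(o['ee_pos'],o['eef_rot'],2*np.degrees(np.arctan2(o['eef_rot'][1],o['eef_rot'][0])))
z=o['ee_pos'][2]-.0066+.028
print('expect',proj(v,[*o['ee_pos'][:2],z]))
hsv=cv2.cvtColor(v['im'],cv2.COLOR_BGR2HSV); m=((hsv[...,0]>3)&(hsv[...,0]<20)&(hsv[...,1]>120)&(hsv[...,2]>100)).astype(np.uint8); m[:, :285]=0;m[:,365:]=0;m[290:]=0;m[:150]=0
n,l,s,c=cv2.connectedComponentsWithStats(m)
for i in range(1,n):
    if s[i,4]<15: continue
    ys,xs=np.nonzero(l==i); q=onz(v,np.c_[xs,ys],z)[:,:2].astype(np.float32); L=cv2.fitLine(q,2,0,.001,.001).ravel(); print(s[i],c[i],'deg',np.degrees(np.arctan2(L[1],L[0])),q.mean(0))
cv2.imwrite('pics/wf1b.png',cv2.resize(v['im'][120:300,220:420],None,fx=3,fy=3,interpolation=2))
E
```

```text
t: 11.7
ee_pos: [0.6383, -0.2004, 0.1361]
eef_rot: [2.539, 1.849, -0.0]
force: [-1.2, 0.2, -0.5]
grip_width: 0.0352
grasp_force: 30.0
t: 11.9
ee_pos: [0.6376, -0.196, 0.1363]
eef_rot: [-2.534, -1.855, 0.001]
force: [-0.4, 0.4, -0.6]
grip_width: 0.0354
grasp_force: 30.0
[ 0.63755918 -0.19603859  0.13633832] [-2.53397233e+00 -1.85535026e+00  5.77397394e-04] -287.57753826429
expect [[322.29439768 260.82756225]]
[318 201   8   9  56] [321.78571429 205.73214286] deg 45.08747 [ 0.64560044 -0.16987336]
[351 203  10   5  40] [355.575 204.975] deg -8.935426 [ 0.66029155 -0.17413524]
[327 257  34   8 198] [343.13131313 260.44949495] deg -11.385773 [ 0.6470355  -0.19882688]
```

View pics/wf1b.png

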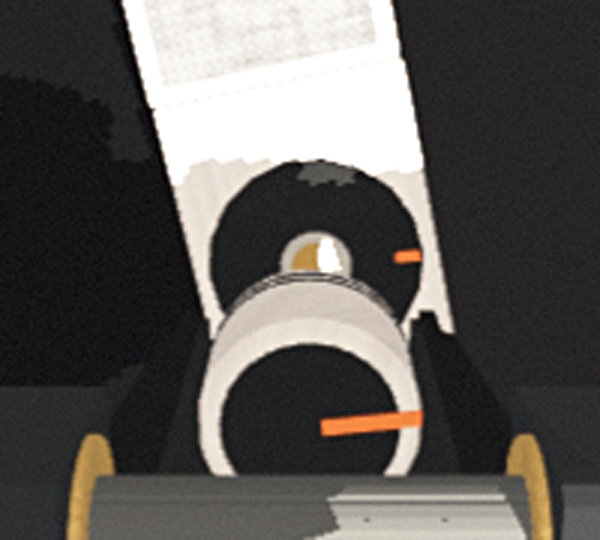

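The pointer in hand (crop (322,428)→(420,418)) is roughly parallel to the line from the shaft to the bezel mark (408,257). Next I'll work out the final offset.

```bash
python3 - <<'E'
from h import *
v=load('wf1'); hsv=cv2.cvtColor(v['im'],cv2.COLOR_BGR2HSV)
g=hsv[...,2]; m=(g<110).astype(np.uint8); M=np.zeros_like(m); M[168:215,285:366]=m[168:215,285:366]
c=max(cv2.findContours(M,0,1)[0],key=cv2.contourArea)[:,0]
W=onz(v,c,.068)[:,:2]
best=None
from scipy.optimize import least_squares
f=least_squares(lambda p:np.hypot(*(W-p[:2]).T)-.0265,[.638,-.198],loss='soft_l1',f_scale=.0005); r=abs(f.fun)
print('bezel',f.x,(r<.001).sum(),len(r))
mk=onz(v,(355.6,205),.068)[0,:2]; 
for b in (f.x,np.array([.6384,-.1987])): print('mark ang',np.degrees(np.arctan2(*(mk-b)[::-1])))
print('pointer start',onz(v,(327,262.2),.1577),'tip(outer)',onz(v,(360.5,259.3),.1577))
for n in ('wu1','wu3'):
    v=load(n);h=cv2.cvtColor(v['im'],cv2.COLOR_BGR2HSV);s=(h[...,0]>3)&(h[...,0]<25)&(h[...,1]>110)&(h[...,2]>110);s[:,:332]=0;s[:,352:]=0;s[:165]=0;s[215:]=0
    ys,xs=np.nonzero(s);mk=onz(v,(xs.mean(),ys.mean()),.068)[0,:2];print(n,len(xs),mk,np.degrees(np.arctan2(*(mk-[.6384,-.1987])[::-1])))
o=robot.get_obs();print(o['ee_pos'],o['t'])
E
```

```text
bezel [ 0.63734736 -0.19999857] 89 214
mark ang -8.658086686055867
mark ang -12.336537636944575
pointer start [[ 0.63946869 -0.19741169  0.1577    ]] tip(outer) [[ 0.65505412 -0.20075308  0.1577    ]]
wu1 14 [ 0.65921109 -0.20332493] -12.529449946478152
wu3 26 [ 0.66019939 -0.20328115] -11.8680295104032
[ 0.63768577 -0.19567249  0.13659413] 11.95
```

```bash
python3 -m creep '{"deltas":[{"linear":[0.2,-1.6,-15],"yaw":0,"fingers":0.25},{"linear":[0.2,-1.6,-30],"yaw":0,"fingers":0.25},{"linear":[0.2,-1.6,-35],"yaw":0,"fingers":0.25},{"linear":[0.2,-1.6,-35],"yaw":0,"fingers":0.25},{"linear":[0.2,-1.6,-35],"yaw":0,"fingers":0.25},{"linear":[0.2,-1.6,-35],"yaw":0,"fingers":0.25}]}'; python3 -c "
from cell import robot
o=robot.get_obs();print(o['ee_pos'],o['force'])"
```

```text
t: 12.55
ee_pos: [0.6385, -0.1988, 0.1021]
eef_rot: [2.535, 1.854, 0.001]
force: [-0.3, 0.0, -1.1]
grip_width: 0.0355
grasp_force: 30.0
[ 0.63848138 -0.19878964  0.10206007] [-0.30907751  0.0235251  -1.08204225]
```

```bash
python3 -m creep '{"deltas":[{"linear":[0,0,-2],"yaw":0,"fingers":0.25},{"linear":[0,0,-4],"yaw":0,"fingers":0.25},{"linear":[0,0,-6],"yaw":0,"fingers":0.25},{"linear":[0,0,-8],"yaw":0,"fingers":0.25},{"linear":[0,0,-9],"yaw":0,"fingers":0.25},{"linear":[0,0,-10],"yaw":0,"fingers":0.25},{"linear":[0,0,-11],"yaw":0,"fingers":0.25},{"linear":[0,0,-11],"yaw":0,"fingers":0.25}]}'
```

```text
t: 13.35
ee_pos: [0.6382, -0.1987, 0.0905]
eef_rot: [-2.536, -1.855, 0.0]
force: [-0.5, -0.5, 0.1]
grip_width: 0.0352
grasp_force: 30.0
```

```bash
python3 -m creep '{"deltas":[{"linear":[0,0,-2],"yaw":0,"fingers":0.25},{"linear":[0,0,-4],"yaw":0,"fingers":0.25},{"linear":[0,0,-6],"yaw":0,"fingers":0.25},{"linear":[0,0,-8],"yaw":0,"fingers":0.25},{"linear":[0,0,-9],"yaw":0,"fingers":0.25},{"linear":[0,0,-9],"yaw":0,"fingers":0.25}]}'
python3 -m creep '{"deltas":[{"linear":[0,0,-1],"yaw":0,"fingers":0.25},{"linear":[0,0,-2],"yaw":0,"fingers":0.25},{"linear":[0,0,-2],"yaw":0,"fingers":0.25}]}'
```

```text
t: 13.95
ee_pos: [0.6382, -0.1987, 0.0817]
eef_rot: [-2.536, -1.855, 0.0]
force: [-1.2, 0.4, 1.0]
grip_width: 0.0352
grasp_force: 30.0
t: 14.25
ee_pos: [0.6383, -0.1987, 0.0798]
eef_rot: [2.536, 1.854, 0.0]
force: [-1.4, 1.1, 4.1]
grip_width: 0.035
grasp_force: 30.0
```

```bash
python3 -m creep '{"deltas":[{"linear":[0,0,-1],"yaw":0,"fingers":0.25},{"linear":[0,0,-2],"yaw":0,"fingers":0.25},{"linear":[0,0,-3],"yaw":0,"fingers":0.25},{"linear":[0,0,-4],"yaw":0,"fingers":0.25},{"linear":[0,0,-4],"yaw":0,"fingers":0.25},{"linear":[0,0,-4],"yaw":0,"fingers":0.25}]}'
```

```text
t: 14.85
ee_pos: [0.6384, -0.1988, 0.0764]
eef_rot: [2.535, 1.854, 0.001]
force: [-3.8, 1.1, 10.0]
grip_width: 0.0353
grasp_force: 30.0
```

```bash
python3 -m creep '{"deltas":[{"linear":[0.3,0,-1],"yaw":0,"fingers":0.25},{"linear":[0.3,0,-1],"yaw":0,"fingers":0.25},{"linear":[0.3,0,-1],"yaw":0,"fingers":0.25},{"linear":[0.3,0,-1],"yaw":0,"fingers":0.25}]}'
python3 - <<'E'
from h import *
v=snap('wrist','we.png');w=snap('scene','ce.png')
cv2.imwrite('pics/e.png',np.hstack([cv2.resize(v['im'][100:300,220:420],(400,400),interpolation=2),cv2.resize(w['im'][160:290,225:355],(400,400),interpolation=2)]))
E
```

```text
t: 15.25
ee_pos: [0.6385, -0.1988, 0.0762]
eef_rot: [2.535, 1.854, 0.0]
force: [-7.1, 2.1, 17.4]
grip_width: 0.0352
grasp_force: 30.0
```

View pics/e.png

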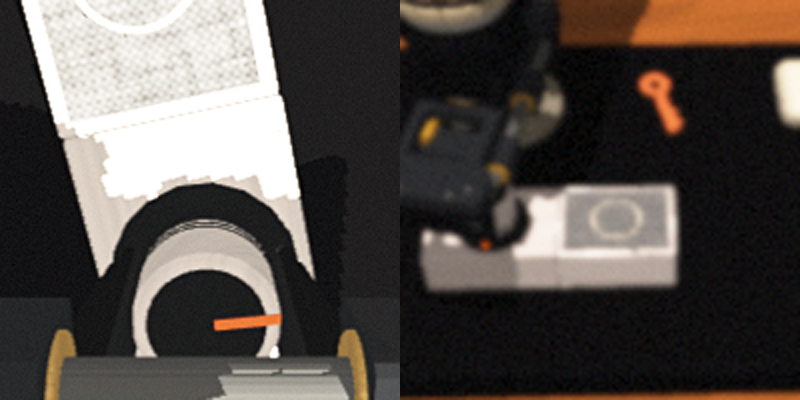

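The knob is seated and down at the stop, with its pointer still aligned. The left crop suggests a small sideways step at the seam (58→63, 277→283), so I'll measure that before handing in.

```bash
sed -e 's/edges(-.035,.04)/edges(.026,.043)/; s/edges(.05,.12)/edges(.048,.075)/' al.py > al2.py; python3 al2.py we|head -2; echo; python3 al2.py wf1|head -2; echo; python3 al2.py wu3 | head -2; echo; python3 al.py wu3
```

```text
L at seam mm -29.249999999999986 -29.994780219780196 slopes deg -1.7393656834575452e-14 0.1731465864406256 mid -29.24999999999997 -29.87390109890108
R at seam mm 30.500000000000064 30.012912087912152 slopes deg -2.775137248458602e-14 -0.11018419137131372 mid 30.500000000000085 29.935989010989076

L at seam mm -29.66180555555554 -30.2142857142857 slopes deg -0.11936620731891842 -7.296779671521055e-15 mid -29.568055555555542 -30.214285714285705
R at seam mm 30.61111111111118 30.227197802197875 slopes deg -1.7893589935406905e-14 -0.110184191371323 mid 30.611111111111196 30.150274725274794

L at seam mm -29.82708333333332 -30.418681318681294 slopes deg -0.8355634512324569 0.22036838274260948 mid -29.170833333333317 -30.264835164835148
R at seam mm 30.750000000000064 30.432692307692374 slopes deg 1.0971495898347534e-14 -0.07870299383664908 mid 30.750000000000057 30.377747252747323

L at seam mm -29.687028121238637 -30.381932773109234 slopes deg 0.127738429541419 -0.01604923795884768 mid -29.78735364919574 -30.39313725490195
R at seam mm 30.774865959076568 30.430777310924444 slopes deg -0.16848933957916318 -0.06620310658024282 mid 30.90719717693409 30.38455882352949
far end 124.75000000000003 tilt deg 9.973925399116926e-14
```

The step is 0.5 mm, the same in every view, and the module is square and unmoved. Handing in while holding the knob down.

```bash
python3 -c "
from cell import robot
print(robot.get_obs()['force'],robot.get_obs()['t']);print(robot.finish_job())"
```

```text
[-7.49429342  2.92073351 17.65196552] 15.35
the job is handed in; nothing more can be done
None
```

The job is handed in at 15.35 s: the module sits square and flush against the control unit with its front face within about 0.5 mm of the unit's, and the aligned knob is fully home and held down at the spring's stop with about 17 N.

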